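Complete the suppository mould with the 15 mm plate

ROBOT

A 7-joint arm with a two-finger parallel gripper is mounted at the origin on the work surface. World frame = base frame: x ahead of the robot, y to its left, z up, the work surface at z = 0. Lengths are in m, angles in rad, forces in N, time in s.
With the tool pointing down it reaches from about 0.4 to 0.85 m from the base axis. Payload 4.5 kg.
Tool frame: the origin (TCP) lies at the very end of the fingers, on their centre line; the grasp point (between the pads) lies 19 mm behind it; z points along the fingers, y is the line along which they close (so a half turn about z gives the same grasp; the last joint's range is limited). The gripper opens to 85 mm and grips with 20 to 120 N. Pads are 22 mm wide; open, the fingers measure 114 mm over their backs; the gripper's body (76 mm by 85 mm) begins 54 mm behind the grasp point. The pads swing forward as they close: fully open they stand 13 mm farther back than shut.
Start: joints at [1.268, 0.689, -0.195, 1.565, 0.157, 0.902, -0.215], TCP at [0.207, -0.59, 0.231] pointing down, gripper open.
Joint ranges: [-3.01, 3.01], [-0.46, 2.08], [-1.47, 1.51], [0.13, 2.56], [-1, 4.14], [0.04, 2.09], [-2.66, 2.66]. Speed limits (rad/s): [2.57, 2.57, 3.14, 3.14, 3.14, 3.14, 3.14].

INTERFACE

Orientations are given as [roll, pitch, yaw] about the fixed x, y, z axes, in that order (R = Rz(yaw) Ry(pitch) Rx(roll)).
In Python, from workcell import readout, vision, ticket, models gives the robot as it stands.
- The arm moves only by the tool send_rows, never from a script. Its argument "plan" is a list of rows, each an object of numbers: "rx", "ry", "rz": the turn, a rotation vector about the tool's x, y, z in degrees; "x", "y", "z": the shift along the tool's x, y, z in mm; "gripper": the opening, from 0 (shut) to 1 (fully open). In form: [{"rx": .., "ry": .., "rz": .., "x": .., "y": .., "z": .., "gripper": ..}, ...]. A call has 1 to 8 rows; each row is the pose to reach, as a shift and turn from the pose commanded when the call began, along the tool's axes at that moment; what a row does not reach only later rows make up. A row lasts 1/12 s, in which the tool goes at most 41.7 mm and 7.16 degrees, less where a joint would pass 70% of its speed; a pose out of reach is approached as far as the arm can. A call with a gripper value outside its range is refused whole. The fingers move at their own pace and stop on an object; the grip force is fixed at half the most. Time passes only in rows, so rows that repeat a pose let the fingers close. It gives the time, the measured TCP pose, the force, the opening and the grip force at its end, in the units of the state.
- readout.observe(): the state, without advancing time (a new reading comes with each control period).
- vision.snapshot(name): name is "side" or "top"; returns a dict with "img" (400x640x3 uint8, blue, green, red), "fx", "fy", "cx", "cy" (pixels), "dist" ([k1, k2, p1, p2, k3] as OpenCV has them; the pictures are not rectified), "pose" (4x4, takes a point from camera to world coordinates). Camera axes: x right, y down, z forward; pixel columns grow to the right and rows downward; lengths in m; the calibration is good to about 2 mm. A picture is of the moment at which its call begins. There is no depth.
- ticket.job_done(): hands the job in; it is judged then, once.
Trained networks look in a picture, given as the dict that the camera call returned (one of the last four; its "shot" number tells which), for a name from the list of things; names that differ only in an ending like _2 or _b are one class to them, and where a whole thing is asked for, a point or a joint stands for the part that bears it (a point fixed in the world has none). Each returns a list of dicts, best first, with "p" (0 to 1); they miss things now and then, are a little off and sometimes report something else, mostly with a low value. They report only what shows in the picture. A call takes as long as a camera call. They do not tell look-alikes from the thing itself.
- models.find_in(picture, target): "point" ([column, row] in pixels, amid what is visible of it).
- models.cut_out(picture, target): "pixels" (400x640 bool, what is visible of it) and "point" ([column, row] in pixels, amid what is visible of it).
The state is a dict: "time_s": time; "qpos": joint angles; "qd": joint speeds; "tau": joint torques, N m; "eef_pos": TCP position; "orientation": TCP orientation; "ft_force": force on the tool from outside, world axes, zero at the start; "torque": the same for the moment, N m; "grip_width": finger opening in m; "finger_force": force on a finger pad.
Only numpy, scipy, OpenCV 4.12 (cv2) and the standard library are available. Lean on these libraries where they do the work, as an engineer would, in place of code of your own. Each camera call takes 0.05 s, during which the arm holds its last target. There are 200 camera calls.

TASK

The suppository mould on the bench lacks one plate. The three spare plates in the grey rack differ only in thickness: pinch them to find the one that is 15 mm thick, put it into the mould's open gap and press it gently down until it is fully home, flush with its neighbours, then swing the clamp handle fully down to lock it. Do not force anything, leave the other two plates standing in the rack and do not disturb the things around.

Things in the scene. Friction and masses are not known exactly. Their poses are not given: they have to be found in the camera images.
- plate_a: one of three spare mould plates of bare aluminium that look alike, each 100 mm long (own x), 50 mm high (own z) and 11, 15 or 19 mm thick (own y); which is which is not known. Six half-round grooves in each face, flat lands between. Stands on edge, loose, in one slot of the rack. Origin: middle of its underside. 0.1 to 0.3 kg; 1 mm bevel round the foot
- plate_b: one of three spare mould plates of bare aluminium that look alike, each 100 mm long (own x), 50 mm high (own z) and 11, 15 or 19 mm thick (own y); which is which is not known. Six half-round grooves in each face, flat lands between. Stands on edge, loose, in one slot of the rack. Origin: middle of its underside. 0.1 to 0.3 kg; 1 mm bevel round the foot
- plate_c: one of three spare mould plates of bare aluminium that look alike, each 100 mm long (own x), 50 mm high (own z) and 11, 15 or 19 mm thick (own y); which is which is not known. Six half-round grooves in each face, flat lands between. Stands on edge, loose, in one slot of the rack. Origin: middle of its underside. 0.1 to 0.3 kg; 1 mm bevel round the foot
- rack: fixed grey plastic rack, 130 x 190 mm, floor 8 mm above the bench. Three slots along its x, their middles at y = -68, 0 and 68 mm, one plate in the middle of each. Low fences, 18 mm above that floor, hold only the plates' ends (more than 34 mm from the middle), so the tops stand free. Origin: centre of its underside; x along the plates
- mould: fixed aluminium mould on levelling feet (underside 4 to 16 mm above the bench): base 150 x 155 x 10 mm carrying, from +y to -y: end wall, two fixed plates (tops 60 mm above the underside), the open gap, a pressure plate of the same height and the toggle clamp. x along the plates; rails 55 mm high close the gap's ends (inner faces at x = -50 and +56 mm). Origin: underside, below the seat
- mould_gap (a point): point in the mouth of the gap, level with the neighbours' tops, to enter with the middle of the plate; the open gap is 17 mm wide (y) here. A leaf spring at the gap's +x end, sloped at its top, pushes the plate to -x with about 6 N as it goes down, so that it sticks by friction and must be pressed home with 5 to 12 N. Home, a plate's top is flush with the neighbours' tops
- mould_seat (a point): floor of the gap, 10 mm above the mould's underside and 50 mm below the neighbours' tops: where the middle of the plate's underside is when the plate is home and clamped (it may stand up to 2 mm to -y before clamping); axes as the mould's
- clamp_pivot (a point): axis of the clamp handle, 46 mm above the mould's underside, 80 mm to the mould's -y from the seat; it runs along the mould's x and the handle swings in the mould's y-z plane, away from the plates
- clamp_tip (a point): end of the clamp handle's centre line, 82 mm from the pivot; the black round grip is its last 42 mm, 16 mm thick. Moves with the handle
- clamp_handle (a joint): clamp handle, rad: 0 is open, the handle pointing up and away from the mould (-y), 60 degrees above level; 1.1 is fully down, nearly level (3 degrees below). It stays where left; pushing it takes about 5 N at the grip. It moves the pressure plate 5 mm toward the fixed plates, which clamps a 15 mm plate with a spring force near 18 N
- pressure_plate (a joint): how far (m) the pressure plate has yielded on its spring against a plate in the gap: 0 while it touches nothing or an 11 mm plate, 0.003 with the handle fully down on a 15 mm plate, up to 0.005
- beaker_small: bystander: glass beaker, 40 mm wide, 50 mm high, standing on the bench; origin under its centre
- beaker_large: bystander: glass beaker, 84 mm wide, 110 mm high, standing on the bench; origin under its centre
- amber_bottle: bystander: amber glass bottle, 86 mm wide, 200 mm high; origin under its centre
- screw_cap: bystander: white plastic screw cap, 33 mm wide, 15 mm high, lying on the bench; origin under its centre
- spatula: bystander: steel spoon-spatula 170 mm long, lying on the bench along its own x; origin under its middle
- jar_one: bystander: white jar with blue lid, 72 mm wide, 75 mm high; origin under its centre
- jar_two: bystander: white jar with blue lid, 72 mm wide, 75 mm high; origin under its centre
Mind the look-alikes: they are no part of the job. What is shaped like the plate_a but green is not meant.

How it is judged:
By the outcome, as a careful person would: the job done as asked, in the order asked, and still so for the second after the job is handed in, with the robot touching nothing.
It also fails if it takes over 64 s, if anything falls off the work surface, if the arm or the gripper's body presses on something with over 40 N, if the wrist force passes 120 N, or if a joint passes its speed limit or range.

## Working session

There is one attempt and no reset: what is moved stays moved. The work goes in short steps, Python scripts to look and compute and a tool call to move; the robot and the scene stay as the last step left them, time stands still between calls to the robot, and variables do not carry over. Pictures are saved under pics/ and viewed, at most 10 in all, crops included, and the job is handed in when it is done.

Besides the shell and the picture viewer there is one more tool, called after "Call:" as name(argument=value, ...), one argument or row to a line, values as JSON. send_rows: Moves the arm, as the interface text tells. Its arguments: {"type":"object","properties":{"plan":{"type":"array","items":{"type":"object","properties":{"rx":{"type":"number"},"ry":{"type":"number"},"rz":{"type":"number"},"x":{"type":"number"},"y":{"type":"number"},"z":{"type":"number"},"gripper":{"type":"number"}}}}},"required":["plan"]}

```bash
mkdir -p pics; ls; cat > h.py <<'E'
import numpy as np, cv2, pickle
from workcell import readout, vision, ticket, models
from scipy.spatial.transform import Rotation as R
def ray(s,p):
    K=np.array([[s['fx'],0,s['cx']],[0,s['fy'],s['cy']],[0,0,1]]);P=np.array(s['pose'])
    u=cv2.undistortPoints(np.array([[p]],float),K,np.array(s['dist'],float))[0,0]
    d=P[:3,:3]@np.array([u[0],u[1],1]);return P[:3,3],d/np.linalg.norm(d)
def onz(s,p,z):
    o,d=ray(s,p);return o+d*(z-o[2])/d[2]
def tri(s1,p1,s2,p2):
    o,d=ray(s1,p1);q,e=ray(s2,p2)
    t=np.linalg.lstsq(np.c_[d,-e],q-o,rcond=None)[0]
    a=o+d*t[0];b=q+e*t[1];return (a+b)/2,np.linalg.norm(a-b)
def proj(s,X):
    K=np.array([[s['fx'],0,s['cx']],[0,s['fy'],s['cy']],[0,0,1]]);W=np.linalg.inv(np.array(s['pose']))
    return cv2.projectPoints(np.atleast_2d(X).astype(float),cv2.Rodrigues(W[:3,:3])[0],W[:3,3],K,np.array(s['dist'],float))[0][:,0]
E
python3 - <<'E'
from h import *
print(readout.observe())
for n in('top','side'):
    s=vision.snapshot(n); pickle.dump(s,open(n+'0.pkl','wb')); cv2.imwrite(f'pics/{n}0.png',s['img'])
    print(n,s['fx'],s['dist'],np.round(s['pose'],3).tolist())
    for t in ['plate_a','rack','mould','clamp_tip','clamp_handle','pressure_plate','beaker_small','beaker_large','amber_bottle','jar_one','spatula','screw_cap']:
        print(t,[(round(d['p'],2),np.round(d['point']).tolist()) for d in models.find_in(s,t)][:6])
E
```

```text
pics
{'time_s': 0.0, 'qpos': array([ 1.26778695,  0.68997813, -0.19452116,  1.56636352,  0.15728969,
        0.90249387, -0.21505618]), 'qd': array([-1.03631797e-03, -2.33901664e-04, -1.54456823e-03,  7.00073134e-04,
       -2.24875100e-04, -7.96861790e-05, -6.44449702e-04]), 'tau': array([ 2.87847263e-05, -5.39616036e+01, -1.26669187e+00, -1.58544999e+01,
        9.06026893e-03,  9.48834757e-03, -1.02618534e-05]), 'eef_pos': array([ 0.20628899, -0.58927801,  0.23048269]), 'orientation': array([-3.13974500e+00,  1.22745541e-04,  3.36939256e-01]), 'ft_force': array([ 0.00608534, -0.12005147, -0.10255591]), 'torque': array([-0.0135456 ,  0.01481852,  0.00839412]), 'finger_force': 0.0, 'grip_width': 0.08529318889649583}
top 363.6659450937221 [-0.08075648  0.          0.          0.          0.        ] [[-0.014, -0.992, 0.127, 0.442], [-1.0, 0.012, -0.019, 0.003], [0.017, -0.127, -0.992, 1.004], [0.0, 0.0, 0.0, 1.0]]
plate_a [(0.78, [234.0, 217.0]), (0.74, [205.0, 214.0]), (0.63, [258.0, 216.0]), (0.53, [223.0, 288.0])]
rack [(0.9, [239.0, 220.0]), (0.69, [390.0, 202.0])]
mould [(0.64, 
[... 963 characters left out ...]
193.0]), (0.4, [350.0, 130.0])]
mould [(0.71, [333.0, 310.0]), (0.34, [246.0, 246.0])]
clamp_tip [(0.71, [351.0, 128.0]), (0.46, [348.0, 327.0]), (0.34, [293.0, 184.0])]
clamp_handle [(0.64, [354.0, 327.0]), (0.37, [291.0, 162.0])]
pressure_plate [(0.88, [335.0, 298.0]), (0.52, [335.0, 312.0])]
beaker_small [(0.35, [253.0, 248.0])]
beaker_large [(0.95, [408.0, 236.0])]
amber_bottle [(0.75, [405.0, 194.0]), (0.32, [333.0, 311.0]), (0.19, [313.0, 247.0])]
jar_one [(0.9, [367.0, 150.0]), (0.5, [334.0, 311.0]), (0.32, [412.0, 238.0]), (0.23, [297.0, 184.0])]
spatula [(0.55, [251.0, 247.0]), (0.41, [292.0, 184.0])]
screw_cap [(0.67, [314.0, 246.0]), (0.46, [339.0, 311.0]), (0.18, [292.0, 163.0])]
```

```bash
python3 - <<'E'
import cv2
t=cv2.imread('pics/top0.png');s=cv2.imread('pics/side0.png')
cv2.imwrite('pics/t1.png',cv2.resize(t[100:310,180:480],(800,560),interpolation=cv2.INTER_CUBIC))
cv2.imwrite('pics/s1.png',cv2.resize(s[100:400,180:480],(600,600),interpolation=cv2.INTER_CUBIC))
E
```

```text
(no output)
```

View pics/t1.png

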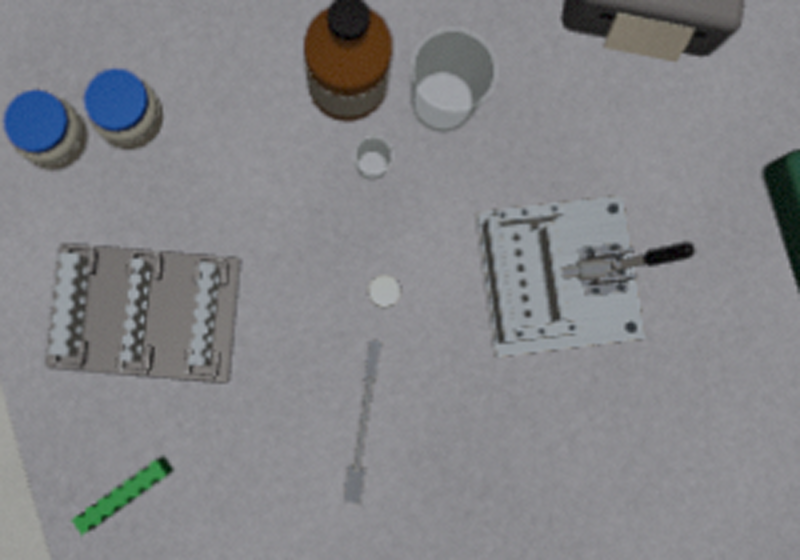

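View pics/s1.png

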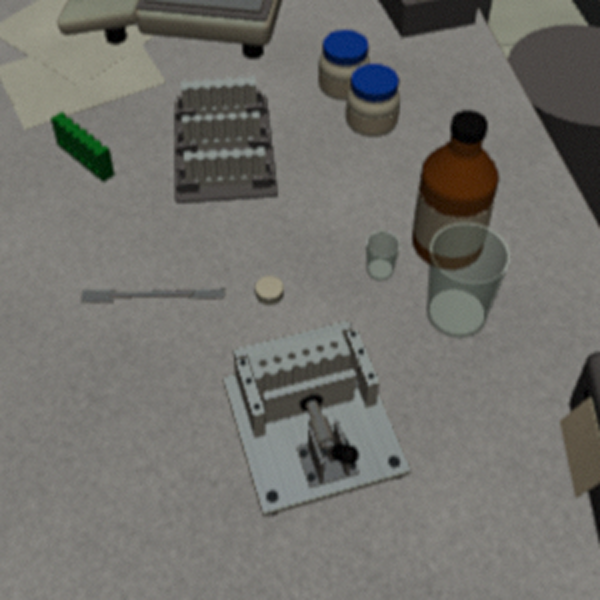

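The top view shows the rack, left, with three plates at about x px 205, 233 and 257. The mould is at right, centre about (390,202), with its gap as the dark slit near column 387 and the clamp pointing right. The side view shows the same layout. The green plate is the decoy. Next I zoom in on the mould and rack.

```bash
python3 - <<'E'
from h import *
t=pickle.load(open('top0.pkl','rb'))['img'];s=pickle.load(open('side0.pkl','rb'))['img']
a=cv2.resize(t[165:245,350:450],(800,640)[:2],interpolation=cv2.INTER_CUBIC)[:600]
cv2.imwrite('pics/t2.png',a)   # 8x, origin 350,165
cv2.imwrite('pics/s2.png',cv2.resize(s[255:360,285:390],(600,600),interpolation=cv2.INTER_CUBIC)) # 5.714x
b=cv2.resize(t[185:250,190:280],(800,578),interpolation=cv2.INTER_CUBIC)
cv2.imwrite('pics/t3.png',b)
E
```

```text
(no output)
```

View pics/t2.png

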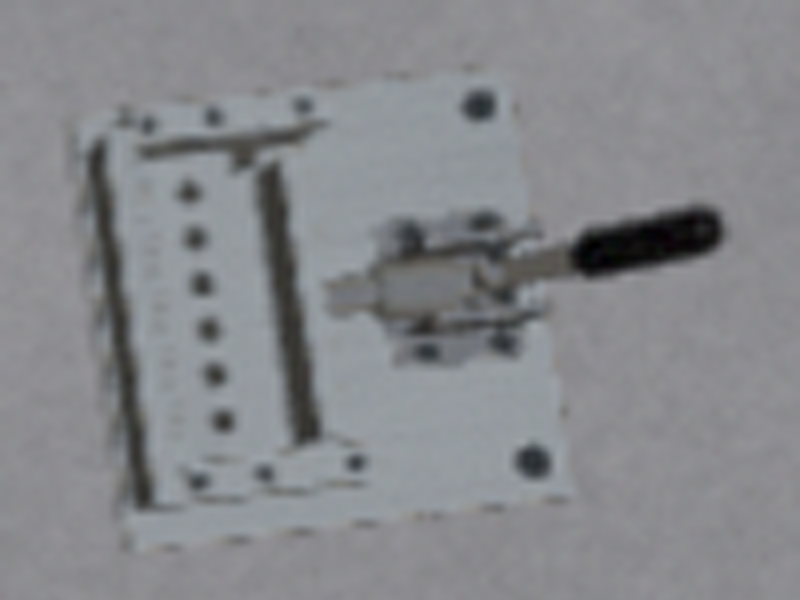

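View pics/s2.png

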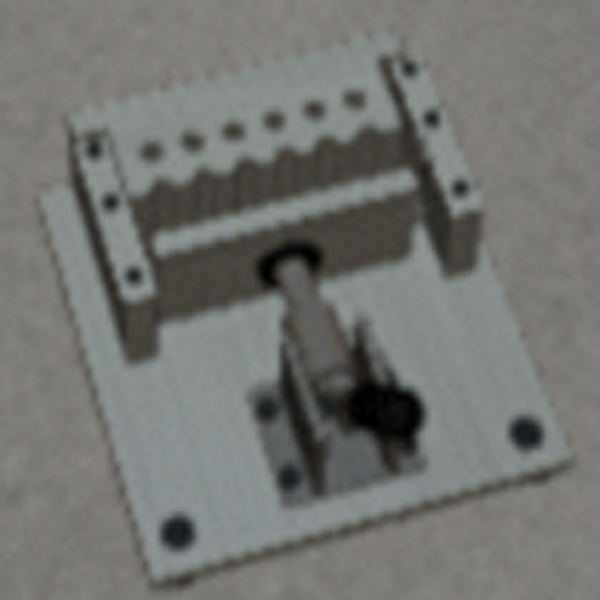

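View pics/t3.png

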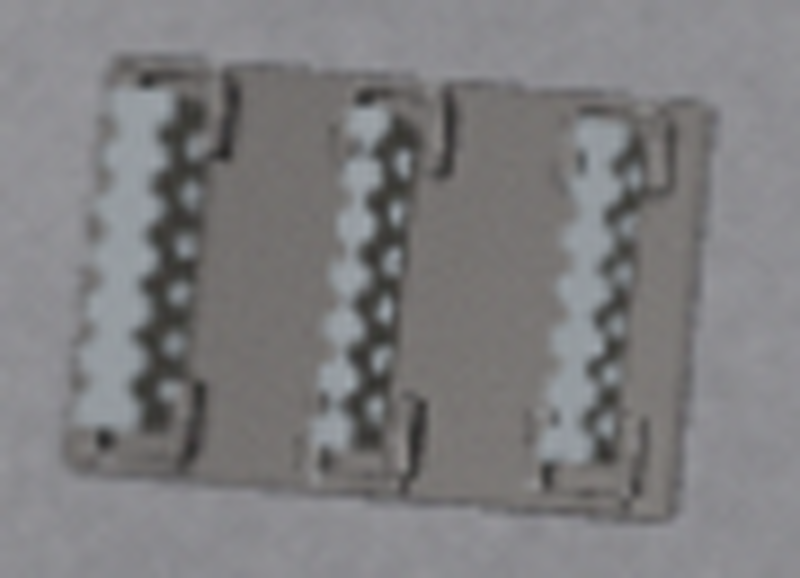

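Top plates from left to right appear 19, 11 and 15 mm thick. Six holes in the fixed plates are visible in both views (t2 about (188..222, 192..421), s2 about (152..355, 152..100)). I'll triangulate from those.

```bash
python3 - <<'E'
from h import *
T=pickle.load(open('top0.pkl','rb'));S=pickle.load(open('side0.pkl','rb'))
up=lambda p,k,o:[(p[0]+.5)/k-.5+o[0],(p[1]+.5)/k-.5+o[1]]
t2=lambda p:up(p,8,(350,165)); s2=lambda p:up(p,600/105,(285,255)); t3=lambda p:up(p,800/90,(190,185)); s1=lambda p:up(p,2,(180,100))
tp=[(188,192),(195,238),(201,284),(208,330),(215,375),(222,421)]
sp=[(355,100),(315,111),(275,120),(234,131),(193,142),(152,152)]
P=[]
for a,b in zip(tp,sp):
    X,e=tri(T,t2(a),S,s2(b));P.append(X);print(np.round(X*1e3,1),round(e*1e3,1))
P=np.array(P);z=P[:,2].mean();c=P.mean(0)
Pt=np.array([onz(T,t2(a),z) for a in tp]);Ps=np.array([onz(S,s2(b),z) for b in sp])
for Q in(P,Pt,Ps):
    d=Q[0]-Q[-1];print('c',np.round(Q.mean(0)*1e3,1),'yaw',np.degrees(np.arctan2(d[1],d[0])),'len',np.linalg.norm(d[:2]))
d=P[0]-P[-1];yaw=np.arctan2(d[1],d[0]);ex=np.array([np.cos(yaw),np.sin(yaw)]);ey=np.array([-ex[1],ex[0]])
def loc(n,X): print(n,np.round([(X-c)[:2]@ex*1e3,(X-c)[:2]@ey*1e3],1))
for p in[(287,165),(304,300),(321,440)]: loc('pp edge top',onz(T,t2(p),z))
for p in[(155,235),(285,205),(412,172)]: loc('pp edge side',onz(S,s2(p),z))
for p in [(150,180),(405,130)]: loc('fixed gap edge side',onz(S,s2(p),z))
for p in [(70,120),(400,40)]: loc('back side',onz(S,s2(p),z))
zb=z-.05
for p in [(575,498),(515,70),(130,548),(80,120)]: loc('base top',onz(T,t2(p),zb))
for p in [(572,463),(152,572),(40,190)]: loc('base side',onz(S,s2(p),zb))
zr=z-.005
for n,p,f,cam in[('rail+x inner T',(325,125),t2,T),('rail-x inner T',(370,487),t2,T)]: loc(n,onz(cam,f(p),zr))
for p in [(130,303),(155,290),(448,213),(478,205)]: loc('rail side ends',onz(S,s2(p),zr))
# rack corners & plates
print('rack')
for p in[(105,60),(715,103),(675,520),(65,470)]: print(np.round(onz(T,t3(p),.02)*1e3,1))
for p in[(575,118),(630,118),(590,460),(540,460),(350,105),(390,105),(350,450),(312,450)]: print('pl',np.round(onz(T,t3(p),.058)*1e3,1))
for n,cam in(('top',T),('side',S)):
    m=vision.snapshot(n)
    for t in['plate_a','clamp_tip']:
        for d in models.cut_out(m,t)[:4]: print(n,t,round(d['p'],2),np.round(d['point'],1),d['pixels'].sum(),np.round(onz(m,d['point'],.058)*1e3,1))
E
```

```text
[ 579.3 -166.2   68.5] 2.1
[ 564.3 -168.    68.3] 1.9
[ 549.3 -169.4   68.8] 1.5
[ 534.2 -171.2   68.7] 1.5
[ 519.4 -172.9   68.7] 1.8
[ 504.5 -174.6   69.2] 1.7
c [ 541.8 -170.4   68.7] yaw 6.443908795685831 len 0.07534432477068663
c [ 542.7 -170.4   68.7] yaw 6.499427503797791 len 0.07550282005375754
c [ 540.9 -170.4   68.7] yaw 6.100041396336199 len 0.07499619048877484
pp edge top [ 43.6 -33.9]
pp edge top [ -1.1 -32.8]
pp edge top [-46.9 -31.4]
pp edge side [-46.6 -31.8]
pp edge side [ -0.5 -33.7]
pp edge side [ 45.8 -34.1]
fixed gap edge side [-42.2 -10.4]
fixed gap edge side [ 49.3 -17.2]
back side [-62.5  21.6]
back side [60.6 19.5]
base top [ -76.  -127.2]
base top [  73.5 -130.3]
base top [-73.1  27.3]
base top [74.6 23.5]
base side [  71.7 -129.4]
base side [ -75.6 -124.7]
base side [-74.6  27.9]
rail+x inner T [ 55.9 -49.7]
rail-x inner T [-63.9 -46.3]
rail side ends [-61.2 -51.6]
rail side ends [-51.8 -49.3]
rail side ends [ 53.4 -50.3]
rail side ends [ 64.4 -50.4]
rack
[585.5 296.1  20. ]
[569.9 107.6  20. ]
[443.  119.6  20. ]
[459.8 305.5  20. ]
pl [561.  144.9  58. ]
pl [560.8 128.6  58. ]
pl [460.6 139.9  58. ]
pl [460.8 154.5  58. ]
pl [565.6 211.5  58. ]
pl [565.5 199.6  58. ]
pl [464.2 210.1  58. ]
pl [464.3 221.2  58. ]
top plate_a 0.68 [258.1 220.9] 333 [500.4 134.5  58. ]
top plate_a 0.67 [231.3 218. ] 266 [508.7 204.5  58. ]
top plate_a 0.58 [227.  285.9] 274 [334.9 213.9  58. ]
top plate_a 0.55 [392.2 201.4] 3175 [ 547.2 -217.8   58. ]
top clamp_tip 0.63 [427.1 194.7] 161 [ 563.9 -312.6   58. ]
side plate_a 0.91 [219.5 174.3] 577 [331.9 181.6  58. ]
side plate_a 0.88 [289.4 163.5] 510 [508.5 187.6  58. ]
side plate_a 0.76 [288.4 145.9] 670 [515.2 255.7  58. ]
side plate_a 0.75 [292.7 184.9] 631 [506.1 110.5  58. ]
side clamp_tip 0.68 [351.1 328.2] 133 [ 560.9 -283.1   58. ]
```

```bash
cat > m.py <<'E'
from h import *
def avg(n,k=8):
    s=vision.snapshot(n);I=s['img'].astype(float)
    for _ in range(k-1): I+=vision.snapshot(n)['img']
    s['img']=I/k;return s
E
python3 - <<'E'
from m import *
T=avg('top');S=avg('side');pickle.dump((T,S),open('avg.pkl','wb'))
up=lambda p,k,o:np.array([(p[0]+.5)/k-.5+o[0],(p[1]+.5)/k-.5+o[1]])
t2=lambda p:up(p,8,(350,165)); s2=lambda p:up(p,600/105,(285,255))
tp=[(188,192),(195,238),(201,284),(208,330),(215,375),(222,421)]
sp=[(355,100),(315,111),(275,120),(234,131),(193,142),(152,152)]
def cen(s,p,r=2.2):
    g=s['img'].mean(2)
    for _ in range(6):
        yy,xx=np.mgrid[int(p[1])-4:int(p[1])+6,int(p[0])-4:int(p[0])+6]
        k=np.clip(r+.5-np.hypot(xx-p[0],yy-p[1]),0,1)
        v=g[yy,xx];w=k*np.clip(np.percentile(v[k>0],85)-v,0,None)
        p=np.array([(w*xx).sum(),(w*yy).sum()])/w.sum()
    return p
a=[cen(T,t2(p)) for p in tp];b=[cen(S,s2(p)) for p in sp]
print(np.round(a,2).tolist(),np.round(b,2).tolist())
P=np.array([tri(T,x,S,y)[0] for x,y in zip(a,b)]);print(np.round(P*1e3,1).tolist())
def yawof(Q): return np.degrees(np.arctan(np.polyfit(Q[:,0],Q[:,1],1)[0]))
z=P[:,2].mean();print('z',z)
print('holes yaw',yawof(P),yawof(np.array([onz(T,x,z) for x in a])),yawof(np.array([onz(S,x,z) for x in b])))
# slit right edge in top: per row subpixel max-gradient (dark->light)
g=cv2.GaussianBlur(T['img'].mean(2),(0,0),.7)
def edges(v0,v1,line,sign,h=3):
    out=[]
    for v in range(v0,v1):
        u=line(v);xs=np.arange(u-h,u+h+.01,.1)
        f=cv2.remap(g.astype(np.float32),xs[None].astype(np.float32),np.full((1,len(xs)),v,np.float32),cv2.INTER_CUBIC)[0]
        d=sign*np.gradient(f);w=np.clip(d,0,None)**2;i=d.argmax();m=abs(xs-xs[i])<1
        out.append([(xs*w*m).sum()/(w*m).sum(),v])
    return np.array(out)
def L(p,q):
    p,q=t2(p),t2(q);return lambda v:p[0]+(v-p[1])*(q[0]-p[0])/(q[1]-p[1])
for n,p,q,sg,zz in[('pp',(287,165),(321,440),1,z),('slitL',(260,170),(293,440),-1,z),('backL',(92,150),(137,490),-1,z),('backR',(103,150),(152,490),1,z-.05),('base right',(520,100),(570,470),-1,z-.05),('base left',(80,140),(127,530),1,z-.05)]:
    l=L(p,q);e=edges(int(t2(p)[1])+2,int(t2(q)[1])-1,l,sg)
    X=np.array([onz(T,x,zz) for x in e]);k=np.polyfit(X[:,0],X[:,1],1);r=X[:,1]-np.polyval(k,X[:,0])
    ok=abs(r)<2*r.std();k=np.polyfit(X[ok,0],X[ok,1],1)
    print(n,'yaw',round(np.degrees(np.arctan(k[0])),2),'y at x=.542',round(np.polyval(k,.542)*1e3,1),'rms',r.std()*1e3)
E
```

```text
[[373.2, 188.61], [373.97, 194.35], [374.78, 200.08], [375.67, 205.77], [376.4, 211.42], [377.39, 217.2]] [[346.64, 272.0], [339.56, 273.86], [332.51, 275.67], [325.44, 277.53], [318.22, 279.39], [311.05, 281.1]]
[[579.1, -166.4, 69.2], [564.0, -168.0, 68.9], [549.1, -169.6, 68.9], [534.2, -171.4, 69.1], [519.3, -172.8, 68.8], [504.3, -174.7, 69.7]]
z 0.06910000115274696
holes yaw 6.335402051482717 6.357426338959041 6.146114070346068
pp yaw 6.19 y at x=.542 -202.1 rms 0.3599113145891013
slitL yaw 5.99 y at x=.542 -192.9 rms 0.4167788653924714
backL yaw 6.24 y at x=.542 -138.2 rms 0.7132956474638904
backR yaw 6.11 y at x=.542 -153.6 rms 0.5047387751509295
base right yaw 6.52 y at x=.542 -298.9 rms 3.9596984796955788
base left yaw 5.43 y at x=.542 -151.8 rms 0.11429126112531786
```

```bash
cat > go.py <<'E'
import sys
from h import *
def go(x,y,z,yaw):
    o=readout.observe();A=R.from_euler('xyz',o['orientation']);B=R.from_euler('xyz',[np.pi,0,np.radians(yaw)])
    d=A.inv().apply(np.array([x,y,z])-np.array(o['eef_pos'])*1e3);r=(A.inv()*B).as_rotvec(degrees=True)
    print('t',round(o['time_s'],2),'pos',np.round(np.array(o['eef_pos'])*1e3,1),'rpy',np.round(np.degrees(o['orientation']),2),'F',np.round(o['ft_force'],1),'w',round(o['grip_width']*1e3,2))
    print('rot',np.round(r,1),'shift',np.round(d,1))
if __name__=='__main__': go(*map(float,sys.argv[1:]))
E
python3 - <<'E'
from h import *
T,S=pickle.load(open('avg.pkl','rb'))
print(tri(T,[255.1,217],S,[292.5,177]))
E
python3 go.py 511 142 150 -5
```

```text
(array([0.51048657, 0.14310848, 0.05267173]), np.float64(0.001136141013050933))
t 2.4 pos [ 206.6 -589.9  231.3] rpy [179.99  -0.    19.3 ] F [-0.2  0.1 -0.2] w 85.4
rot [ 0.  -0.  24.3] shift [ 529.2 -590.2   81.3]
```

Call:
send_rows(
  plan=[
    {"x": 529, "y": -590, "z": 40, "rz": 24.3, "gripper": 0.5},
    {"x": 529, "y": -590, "z": 40, "rz": 24.3, "gripper": 0.5},
    {"x": 529, "y": -590, "z": 40, "rz": 24.3, "gripper": 0.5},
    {"x": 529, "y": -590, "z": 40, "rz": 24.3, "gripper": 0.5},
    {"x": 529, "y": -590, "z": 40, "rz": 24.3, "gripper": 0.5},
    {"x": 529, "y": -590, "z": 40, "rz": 24.3, "gripper": 0.5},
    {"x": 529, "y": -590, "z": 40, "rz": 24.3, "gripper": 0.5},
    {"x": 529, "y": -590, "z": 40, "rz": 24.3, "gripper": 0.5},
  ],
)

```text
validation failed for argument at $.pl...
```

```bash
python3 go.py 511 142 150 -5
```

```text
t 2.4 pos [ 206.6 -589.9  231.3] rpy [179.99  -0.    19.3 ] F [-0.2  0.1 -0.2] w 85.4
rot [ 0.  -0.  24.3] shift [ 529.2 -590.2   81.3]
```

Call:
send_rows(
  plan=[
    {"rx": 0, "ry": 0, "rz": 24.3, "x": 529, "y": -590, "z": 40, "gripper": 0.5},
  ],
)

```text
time_s: 2.48
eef_pos: [0.2174, -0.5592, 0.2294]
orientation: [3.133, 0.003, 0.201]
ft_force: [0.7, -1.4, 0.7]
grip_width: 0.0755
finger_force: 0.0
```

```bash
python3 go.py 511 142 185 -5
```

```text
t 2.48 pos [ 217.4 -559.2  229.4] rpy [179.51   0.19  11.49] F [ 0.7 -1.4  0.7] w 75.48
rot [ 0.5  0.1 16.5] shift [ 427.6 -629.    37.5]
```

Call:
send_rows(
  plan=[
    {"rx": 0.5, "ry": 0, "rz": 16.5, "x": 427, "y": -629, "z": 37, "gripper": 0.5},
    {"rx": 0.5, "ry": 0, "rz": 16.5, "x": 427, "y": -629, "z": 37, "gripper": 0.5},
    {"rx": 0.5, "ry": 0, "rz": 16.5, "x": 427, "y": -629, "z": 37, "gripper": 0.5},
    {"rx": 0.5, "ry": 0, "rz": 16.5, "x": 427, "y": -629, "z": 37, "gripper": 0.5},
    {"rx": 0.5, "ry": 0, "rz": 16.5, "x": 427, "y": -629, "z": 37, "gripper": 0.5},
    {"rx": 0.5, "ry": 0, "rz": 16.5, "x": 427, "y": -629, "z": 37, "gripper": 0.5},
    {"rx": 0.5, "ry": 0, "rz": 16.5, "x": 427, "y": -629, "z": 37, "gripper": 0.5},
    {"rx": 0.5, "ry": 0, "rz": 16.5, "x": 427, "y": -629, "z": 37, "gripper": 0.5},
  ],
)

```text
time_s: 3.15
eef_pos: [0.3481, -0.2412, 0.2132]
orientation: [-3.133, 0.0, -0.077]
ft_force: [1.4, 0.2, 0.5]
grip_width: 0.0429
finger_force: 0.0
```

```bash
python3 go.py 511 142 170 -5
```

```text
t 3.15 pos [ 348.1 -241.2  213.2] rpy [-1.7953e+02  1.0000e-02 -4.3800e+00] F [1.4 0.2 0.5] w 42.88
rot [-0.5  0.   0.6] shift [ 133.1 -394.1   46.4]
```

Call:
send_rows(
  plan=[
    {"rx": 0, "ry": 0, "rz": 0.6, "x": 133, "y": -394, "z": 46, "gripper": 0.5},
    {"rx": 0, "ry": 0, "rz": 0.6, "x": 133, "y": -394, "z": 46, "gripper": 0.5},
    {"rx": 0, "ry": 0, "rz": 0.6, "x": 133, "y": -394, "z": 46, "gripper": 0.5},
    {"rx": 0, "ry": 0, "rz": 0.6, "x": 133, "y": -394, "z": 46, "gripper": 0.5},
    {"rx": 0, "ry": 0, "rz": 0.6, "x": 133, "y": -394, "z": 46, "gripper": 0.5},
    {"rx": 0, "ry": 0, "rz": 0.6, "x": 133, "y": -394, "z": 46, "gripper": 0.5},
    {"rx": 0, "ry": 0, "rz": 0.6, "x": 133, "y": -394, "z": 46, "gripper": 0.5},
    {"rx": 0, "ry": 0, "rz": 0.6, "x": 133, "y": -394, "z": 46, "gripper": 0.5},
  ],
)

```text
time_s: 3.82
eef_pos: [0.4777, 0.0647, 0.1789]
orientation: [-3.133, 0.001, -0.086]
ft_force: [1.2, -0.4, -1.2]
grip_width: 0.0428
finger_force: 0.0
```

```bash
python3 go.py 511 142 90 -5
```

```text
t 3.82 pos [477.7  64.7 178.9] rpy [-1.795e+02  4.000e-02 -4.930e+00] F [ 1.2 -0.4 -1.2] w 42.79
rot [-0.5  0.   0.1] shift [ 26.6 -79.1  89.6]
```

Call:
send_rows(
  plan=[
    {"rx": 0, "ry": 0, "rz": 0, "x": 20, "y": -60, "z": 20, "gripper": 0.5},
    {"rx": 0, "ry": 0, "rz": 0, "x": 20, "y": -60, "z": 40, "gripper": 0.5},
    {"rx": 0, "ry": 0, "rz": 0, "x": 20, "y": -60, "z": 60, "gripper": 0.5},
    {"rx": 0, "ry": 0, "rz": 0, "x": 20, "y": -60, "z": 60, "gripper": 0.5},
    {"rx": 0, "ry": 0, "rz": 0, "x": 20, "y": -60, "z": 60, "gripper": 0.5},
  ],
)

```text
time_s: 4.23
eef_pos: [0.5012, 0.1203, 0.1189]
orientation: [-3.135, 0.004, -0.087]
ft_force: [-0.9, -0.5, 0.9]
grip_width: 0.0426
finger_force: 0.0
```

```bash
python3 go.py 511 142 42 -5
```

```text
t 4.23 pos [501.2 120.3 118.9] rpy [-179.6     0.22   -4.97] F [-0.9 -0.5  0.9] w 42.6
rot [-0.4  0.2  0. ] shift [  8.2 -21.9  77. ]
```

Call:
send_rows(
  plan=[
    {"rx": 0, "ry": 0, "rz": 0, "x": 8, "y": -22, "z": 20, "gripper": 0.5},
    {"rx": 0, "ry": 0, "rz": 0, "x": 8, "y": -22, "z": 35, "gripper": 0.5},
    {"rx": 0, "ry": 0, "rz": 0, "x": 8, "y": -22, "z": 35, "gripper": 0.5},
    {"rx": 0, "ry": 0, "rz": 0, "x": 8, "y": -22, "z": 35, "gripper": 0.5},
  ],
)

```text
time_s: 4.57
eef_pos: [0.5118, 0.1408, 0.0855]
orientation: [-3.134, 0.002, -0.089]
ft_force: [-0.1, -0.6, -0.4]
grip_width: 0.0427
finger_force: 0.0
```

```bash
python3 - <<'E'
from h import *
for n in('side','top'):
    s=vision.snapshot(n);pickle.dump(s,open(n+'1.pkl','wb'))
    print(n,proj(s,[[.511,.142,.058],np.array(readout.observe()['eef_pos'])]))
    cv2.imwrite(f'pics/{n}g.png',s['img'])
a=cv2.imread('pics/sideg.png')[110:250,230:370];b=cv2.imread('pics/topg.png')[150:290,190:330]
cv2.imwrite('pics/g.png',cv2.resize(np.hstack([a,b]),(800,400),interpolation=cv2.INTER_CUBIC))
E
python3 go.py 511 142 42 -5
```

```text
side [[292.88227415 175.71123447]
 [292.86052014 167.80177353]]
top [[255.22338455 216.87077672]
 [254.0275841  215.50602018]]
t 4.67 pos [512.4 140.9  86.1] rpy [-1.7953e+02 -1.0000e-02 -5.0900e+00] F [-0.8 -1.4 -0.7] w 42.7
rot [-0.5 -0.  -0.1] shift [-1.5 -0.6 44.1]
```

View pics/g.png

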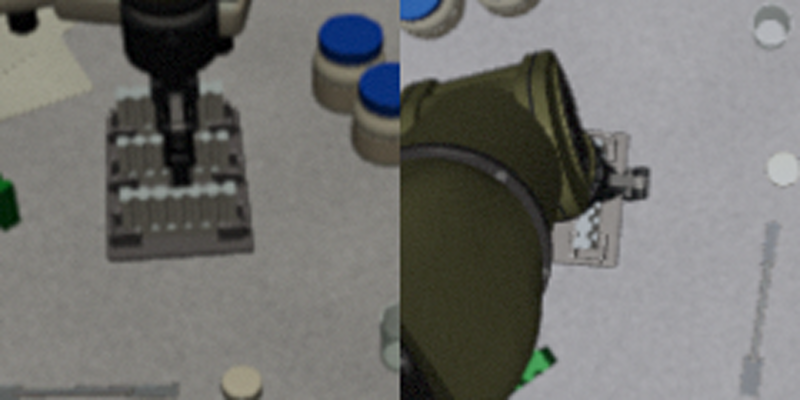

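The side crop shows the fingers above the middle of the front plate (the right-hand one), at about crop (178,185). Descending and pinching it.

Call:
send_rows(
  plan=[
    {"rx": -0.5, "ry": 0, "rz": 0, "x": -1, "y": -0.5, "z": 25, "gripper": 0.5},
    {"rx": -0.5, "ry": 0, "rz": 0, "x": -1, "y": -0.5, "z": 44, "gripper": 0.5},
    {"rx": -0.5, "ry": 0, "rz": 0, "x": -1, "y": -0.5, "z": 44, "gripper": 0.5},
    {"rx": -0.5, "ry": 0, "rz": 0, "x": -1, "y": -0.5, "z": 44, "gripper": 0.1},
    {"rx": -0.5, "ry": 0, "rz": 0, "x": -1, "y": -0.5, "z": 44, "gripper": 0.1},
    {"rx": -0.5, "ry": 0, "rz": 0, "x": -1, "y": -0.5, "z": 44, "gripper": 0.1},
    {"rx": -0.5, "ry": 0, "rz": 0, "x": -1, "y": -0.5, "z": 44, "gripper": 0.1},
    {"rx": -0.5, "ry": 0, "rz": 0, "x": -1, "y": -0.5, "z": 44, "gripper": 0.1},
  ],
)

```text
time_s: 5.33
eef_pos: [0.5118, 0.1428, 0.0421]
orientation: [3.141, -0.001, -0.087]
ft_force: [-0.8, -0.7, 8.0]
grip_width: 0.0135
finger_force: 59.2
```

```bash
python3 go.py 511 142 42 -5
```

```text
t 5.33 pos [511.8 142.8  42.1] rpy [ 1.7999e+02 -4.0000e-02 -5.0100e+00] F [-0.8 -0.7  8. ] w 13.49
rot [ 0. -0. -0.] shift [-0.7  0.9  0.1]
```

Call:
send_rows(
  plan=[
    {"rx": 0, "ry": 0, "rz": 0, "x": 0, "y": 0, "z": 0, "gripper": 0.1},
    {"rx": 0, "ry": 0, "rz": 0, "x": 0, "y": 0, "z": 0, "gripper": 0.1},
    {"rx": 0, "ry": 0, "rz": 0, "x": 0, "y": 0, "z": 0, "gripper": 0.1},
  ],
)

```text
time_s: 5.58
eef_pos: [0.5118, 0.1428, 0.0422]
orientation: [3.141, -0.001, -0.087]
ft_force: [-0.8, -1.5, 8.0]
grip_width: 0.0137
finger_force: 59.2
```

Call:
send_rows(
  plan=[
    {"rx": 0, "ry": 0, "rz": 0, "x": 0, "y": 0, "z": 0, "gripper": 0.5},
    {"rx": 0, "ry": 0, "rz": 0, "x": 0, "y": 0, "z": 0, "gripper": 0.5},
    {"rx": 0, "ry": 0, "rz": 0, "x": 0, "y": 0, "z": 0, "gripper": 0.5},
    {"rx": 0, "ry": 0, "rz": 0, "x": 0, "y": 0, "z": -35, "gripper": 0.5},
    {"rx": 0, "ry": 0, "rz": 0, "x": 0, "y": -20, "z": -55, "gripper": 0.5},
    {"rx": 0, "ry": 0, "rz": 0, "x": 0, "y": -60, "z": -55, "gripper": 0.5},
    {"rx": 0, "ry": 0, "rz": 0, "x": 0, "y": -68, "z": -45, "gripper": 0.5},
    {"rx": 0, "ry": 0, "rz": 0, "x": 0, "y": -68, "z": -40, "gripper": 0.5},
  ],
)

```text
time_s: 6.25
eef_pos: [0.5167, 0.2171, 0.0803]
orientation: [-3.137, 0.0, -0.079]
ft_force: [-0.0, 0.5, -0.1]
grip_width: 0.0428
finger_force: 0.0
```

```bash
python3 go.py 517 210.5 42 -5
```

```text
t 6.25 pos [516.7 217.1  80.3] rpy [-1.7973e+02  1.0000e-02 -4.5500e+00] F [-0.   0.5 -0.1] w 42.83
rot [-0.3  0.   0.4] shift [ 0.8  6.7 38.3]
```

Call:
send_rows(
  plan=[
    {"rx": 0, "ry": 0, "rz": 0, "x": 0, "y": 0, "z": 0, "gripper": 0.5},
    {"rx": 0, "ry": 0, "rz": 0, "x": 0, "y": 0, "z": 0, "gripper": 0.5},
  ],
)

```text
time_s: 6.42
eef_pos: [0.5162, 0.2099, 0.0799]
orientation: [3.14, 0.003, -0.087]
ft_force: [-0.2, -0.3, -0.3]
grip_width: 0.0428
finger_force: 0.0
```

```bash
python3 go.py 517 210.5 42 -5
```

```text
t 6.42 pos [516.2 209.9  79.9] rpy [ 1.7989e+02  1.6000e-01 -5.0000e+00] F [-0.2 -0.3 -0.3] w 42.81
rot [ 0.1  0.2 -0. ] shift [ 0.9 -0.7 37.9]
```

Call:
send_rows(
  plan=[
    {"rx": 0, "ry": 0, "rz": 0, "x": 0, "y": 0, "z": 25, "gripper": 0.5},
    {"rx": 0, "ry": 0, "rz": 0, "x": 0, "y": 0, "z": 38, "gripper": 0.5},
    {"rx": 0, "ry": 0, "rz": 0, "x": 0, "y": 0, "z": 38, "gripper": 0.5},
    {"rx": 0, "ry": 0, "rz": 0, "x": 0, "y": 0, "z": 38, "gripper": 0.05},
    {"rx": 0, "ry": 0, "rz": 0, "x": 0, "y": 0, "z": 38, "gripper": 0.05},
    {"rx": 0, "ry": 0, "rz": 0, "x": 0, "y": 0, "z": 38, "gripper": 0.05},
    {"rx": 0, "ry": 0, "rz": 0, "x": 0, "y": 0, "z": 38, "gripper": 0.05},
    {"rx": 0, "ry": 0, "rz": 0, "x": 0, "y": 0, "z": 38, "gripper": 0.05},
  ],
)

```text
time_s: 7.08
eef_pos: [0.5176, 0.211, 0.0436]
orientation: [-3.141, -0.0, -0.087]
ft_force: [-0.2, -1.0, 6.2]
grip_width: 0.009
finger_force: 61.3
```

Call:
send_rows(
  plan=[
    {"rx": 0, "ry": 0, "rz": 0, "x": 0, "y": 0, "z": 0, "gripper": 0.5},
    {"rx": 0, "ry": 0, "rz": 0, "x": 0, "y": 0, "z": 0, "gripper": 0.5},
    {"rx": 0, "ry": 0, "rz": 0, "x": 0, "y": 0, "z": 0, "gripper": 0.5},
    {"rx": 0, "ry": 0, "rz": 0, "x": 0, "y": 0, "z": -35, "gripper": 0.5},
    {"rx": 0, "ry": 0, "rz": 0, "x": 0, "y": 15, "z": -50, "gripper": 0.5},
    {"rx": 0, "ry": 0, "rz": 0, "x": 0, "y": 45, "z": -50, "gripper": 0.5},
    {"rx": 0, "ry": 0, "rz": 0, "x": 0, "y": 68, "z": -45, "gripper": 0.5},
    {"rx": 0, "ry": 0, "rz": 0, "x": 0, "y": 68, "z": -40, "gripper": 0.5},
  ],
)

```text
time_s: 7.75
eef_pos: [0.5107, 0.1368, 0.083]
orientation: [3.137, 0.001, -0.094]
ft_force: [-0.4, -0.8, -0.5]
grip_width: 0.0426
finger_force: 0.0
```

Call:
send_rows(
  plan=[
    {"rx": 0, "ry": 0, "rz": 0, "x": 0, "y": 0, "z": 0, "gripper": 0.5},
    {"rx": 0, "ry": 0, "rz": 0, "x": 0, "y": 0, "z": 0, "gripper": 0.5},
    {"rx": 0, "ry": 0, "rz": 0, "x": 0, "y": 0, "z": 0, "gripper": 0.5},
  ],
)

```text
time_s: 8.0
eef_pos: [0.511, 0.1451, 0.0825]
orientation: [-3.141, 0.001, -0.085]
ft_force: [0.6, 0.6, 0.0]
grip_width: 0.0428
finger_force: 0.0
```

```bash
python3 go.py 511.5 142.5 43 -5
```

```text
t 8.0 pos [511.  145.1  82.5] rpy [-1.7994e+02  8.0000e-02 -4.8500e+00] F [0.6 0.6 0. ] w 42.77
rot [-0.1  0.1  0.1] shift [ 0.7  2.5 39.5]
```

Call:
send_rows(
  plan=[
    {"rx": 0, "ry": 0, "rz": 0, "x": 0, "y": 1, "z": 25, "gripper": 0.5},
    {"rx": 0, "ry": 0, "rz": 0, "x": 0, "y": 1, "z": 39.5, "gripper": 0.5},
    {"rx": 0, "ry": 0, "rz": 0, "x": 0, "y": 1, "z": 39.5, "gripper": 0.5},
    {"rx": 0, "ry": 0, "rz": 0, "x": 0, "y": 1, "z": 39.5, "gripper": 0.1},
    {"rx": 0, "ry": 0, "rz": 0, "x": 0, "y": 1, "z": 39.5, "gripper": 0.1},
    {"rx": 0, "ry": 0, "rz": 0, "x": 0, "y": 1, "z": 39.5, "gripper": 0.1},
    {"rx": 0, "ry": 0, "rz": 0, "x": 0, "y": 1, "z": 39.5, "gripper": 0.1},
    {"rx": 0, "ry": 0, "rz": 0, "x": 0, "y": 1, "z": 39.5, "gripper": 0.1},
  ],
)

```text
time_s: 8.67
eef_pos: [0.5115, 0.143, 0.044]
orientation: [-3.141, -0.0, -0.086]
ft_force: [-0.8, 0.9, 4.4]
grip_width: 0.0133
finger_force: 60.2
```

Call:
send_rows(
  plan=[
    {"rx": 0, "ry": 0, "rz": 0, "x": 0, "y": 0, "z": -15, "gripper": 0.1},
    {"rx": 0, "ry": 0, "rz": 0, "x": 0, "y": 0, "z": -40, "gripper": 0.1},
    {"rx": 0, "ry": 0, "rz": 0, "x": 0, "y": 0, "z": -75, "gripper": 0.1},
    {"rx": 0, "ry": 0, "rz": 0, "x": 0, "y": 0, "z": -110, "gripper": 0.1},
    {"rx": 0, "ry": 0, "rz": 0, "x": 0, "y": 0, "z": -120, "gripper": 0.1},
    {"rx": 0, "ry": 0, "rz": 0, "x": 0, "y": 0, "z": -120, "gripper": 0.1},
  ],
)

```text
time_s: 9.17
eef_pos: [0.5129, 0.1429, 0.1659]
orientation: [-3.139, -0.005, -0.087]
ft_force: [-0.9, 0.4, -2.7]
grip_width: 0.0134
finger_force: 59.5
```

```bash
python3 go.py 546 -193.6 165 6.2
```

```text
t 9.17 pos [512.9 142.9 165.9] rpy [-179.87   -0.26   -4.98] F [-0.9  0.4 -2.7] w 13.43
rot [ -0.1  -0.3 -11.2] shift [ 62.2 332.3   0.4]
```

Call:
send_rows(
  plan=[
    {"rx": 0, "ry": 0, "rz": -2, "x": 4, "y": 22, "z": 0, "gripper": 0.1},
    {"rx": 0, "ry": 0, "rz": -4, "x": 12, "y": 62, "z": 0, "gripper": 0.1},
    {"rx": 0, "ry": 0, "rz": -6, "x": 19, "y": 102, "z": 0, "gripper": 0.1},
    {"rx": 0, "ry": 0, "rz": -8, "x": 27, "y": 142, "z": 0, "gripper": 0.1},
    {"rx": 0, "ry": 0, "rz": -10, "x": 34, "y": 182, "z": 0, "gripper": 0.1},
    {"rx": 0, "ry": 0, "rz": -11.2, "x": 42, "y": 222, "z": 0, "gripper": 0.1},
    {"rx": 0, "ry": 0, "rz": -11.2, "x": 49, "y": 262, "z": 0, "gripper": 0.1},
    {"rx": 0, "ry": 0, "rz": -11.2, "x": 56, "y": 300, "z": 0, "gripper": 0.1},
  ],
)

```text
time_s: 9.83
eef_pos: [0.5392, -0.1635, 0.1609]
orientation: [-3.14, 0.005, 0.108]
ft_force: [-0.2, 0.2, -2.1]
grip_width: 0.0133
finger_force: 59.4
```

```bash
python3 go.py 546 -193.6 135 6.2
```

```text
t 9.83 pos [ 539.2 -163.5  160.9] rpy [-179.92    0.28    6.2 ] F [-0.2  0.2 -2.1] w 13.35
rot [-0.1  0.3  0. ] shift [ 3.6 30.7 25.8]
```

Call:
send_rows(
  plan=[
    {"rx": 0, "ry": 0, "rz": 0, "x": 2, "y": 15, "z": 5, "gripper": 0.1},
    {"rx": 0, "ry": 0, "rz": 0, "x": 4, "y": 26, "z": 20, "gripper": 0.1},
    {"rx": 0, "ry": 0, "rz": 0, "x": 4, "y": 31, "z": 35, "gripper": 0.1},
    {"rx": 0, "ry": 0, "rz": 0, "x": 4, "y": 31, "z": 43, "gripper": 0.1},
    {"rx": 0, "ry": 0, "rz": 0, "x": 4, "y": 31, "z": 43, "gripper": 0.1},
    {"rx": 0, "ry": 0, "rz": 0, "x": 4, "y": 31, "z": 43, "gripper": 0.1},
  ],
)

```text
time_s: 10.33
eef_pos: [0.5471, -0.1903, 0.1187]
orientation: [-3.139, 0.004, 0.11]
ft_force: [0.6, -0.1, -1.5]
grip_width: 0.0137
finger_force: 59.4
```

```bash
python3 - <<'E'
from m import *
S=avg('side',6);T=avg('top',4);pickle.dump((T,S),open('hov.pkl','wb'))
a=S['img'][225:325,270:390];b=T['img'][145:245,340:460]
cv2.imwrite('pics/hv.png',cv2.resize(np.vstack([a]).astype(np.uint8),(720,600),interpolation=cv2.INTER_CUBIC))
cv2.imwrite('pics/hvt.png',cv2.resize(b.astype(np.uint8),(720,600),interpolation=cv2.INTER_CUBIC))
E
python3 go.py 546 -193.6 118 6.2
```

```text
t 10.83 pos [ 548.3 -191.6  120.4] rpy [1.7999e+02 5.0000e-02 6.2400e+00] F [ 0.  -0.1 -2. ] w 13.28
rot [0. 0. 0.] shift [-2.5  1.7  2.4]
```

View pics/hv.png

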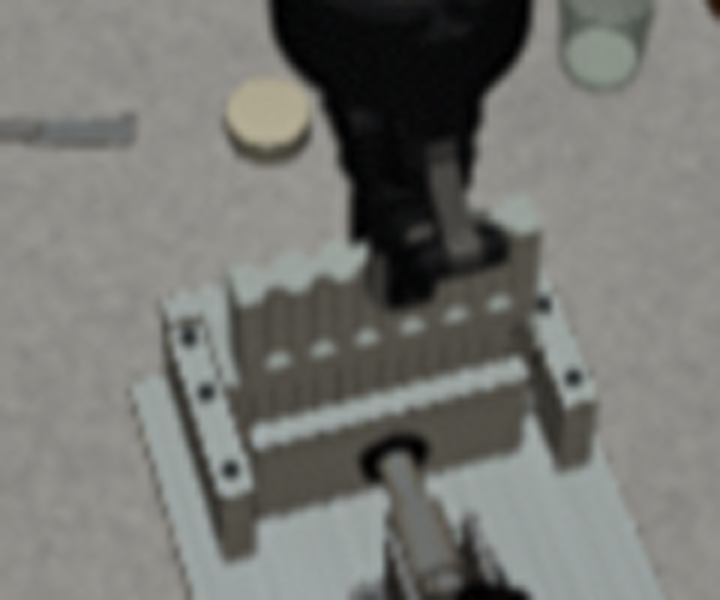

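View pics/hvt.png

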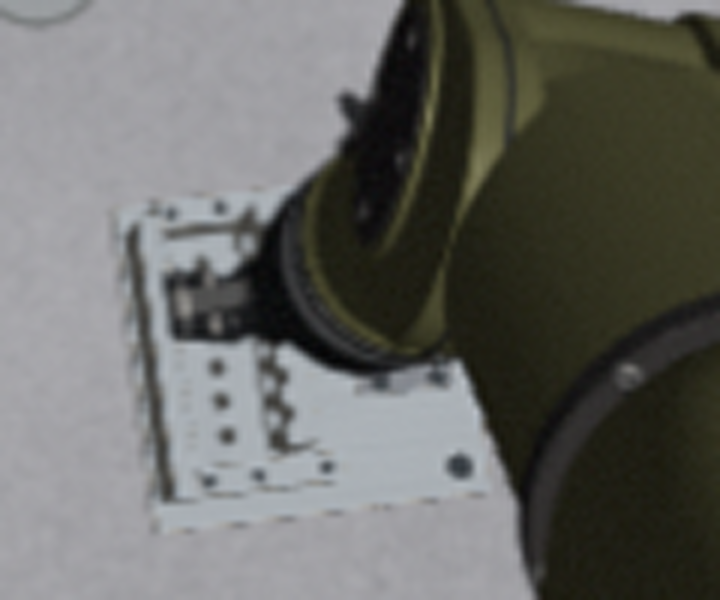

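The side view shows the plate hovering parallel to the gap, with the groove line from (280,360) to (500,303). The top view shows its +y face as a dark zigzag from about (260,345) to (280,440). I'll measure y from these.

```bash
python3 - <<'E'
from m import *
T,S=pickle.load(open('hov.pkl','rb'))
yaw=np.radians(6.2);ex=np.array([np.cos(yaw),np.sin(yaw)]);ey=np.array([-ex[1],ex[0]])
cT=np.array([.5425,-.1704]);cS=np.array([.5409,-.1704])
zb=.1204-.035;zt=zb+.05
def loc(X,c): return np.round(np.array([(X[:2]-c)@ex,(X[:2]-c)@ey])*1e3+[0,22.25],1)
g=T['img'].mean(2)
for v in range(204,219,1): print(v,np.round(g[v,378:394]).astype(int).tolist())
for v in (206,210,214): print([loc(onz(T,[u,v],z),cT).tolist() for u,z in((383.5,zb),(385,zb),(385,zt),(388,zt))])
for d in [(280,360),(389.5,332),(500,303)]:
    p=[(d[0]+.5)/6-.5+270,(d[1]+.5)/6-.5+225];print('dot',loc(onz(S,p,zb),cS))
for d in [(232,302),(540,212)]:
    p=[(d[0]+.5)/6-.5+270,(d[1]+.5)/6-.5+225];print('topcorner',loc(onz(S,p,zt),cS))
o=readout.observe();print('tcp',loc(np.array(o['eef_pos']),(cT+cS)/2))
E
```

```text
204 [177, 177, 178, 175, 146, 122, 107, 92, 155, 180, 178, 173, 142, 87, 38, 16]
205 [175, 176, 175, 173, 142, 88, 70, 80, 150, 177, 178, 178, 175, 156, 114, 67]
206 [167, 175, 177, 177, 149, 90, 69, 69, 93, 129, 164, 176, 178, 175, 172, 154]
207 [175, 176, 177, 176, 154, 120, 111, 90, 69, 86, 154, 176, 176, 173, 173, 174]
208 [177, 176, 176, 176, 156, 130, 152, 133, 75, 92, 156, 176, 176, 175, 176, 176]
209 [177, 176, 177, 177, 160, 138, 156, 140, 100, 146, 173, 177, 176, 176, 176, 178]
210 [167, 176, 176, 178, 170, 141, 124, 105, 96, 156, 179, 178, 177, 176, 176, 176]
211 [148, 175, 177, 178, 176, 141, 82, 68, 84, 152, 177, 177, 176, 177, 174, 174]
212 [147, 175, 176, 178, 176, 142, 82, 69, 70, 106, 144, 170, 177, 175, 175, 174]
213 [174, 177, 176, 177, 176, 146, 116, 115, 91, 71, 93, 154, 175, 176, 171, 173]
214 [178, 177, 176, 177, 176, 153, 141, 162, 134, 75, 95, 155, 176, 176, 175, 176]
215 [176, 176, 176, 177, 176, 155, 135, 159, 134, 93, 140, 171, 176, 176, 175, 176]
216 [124, 160, 175, 176, 176, 163, 136, 124, 102, 110, 161, 177, 177, 175, 176, 177]
217 [83, 147, 175, 176, 177, 173, 135, 80, 69, 95, 158, 178, 176, 175, 175, 176]
218 [100, 152, 176, 176, 177, 176, 140, 72, 62, 81, 151, 172, 161, 150, 148, 168]
[[-11.8, 5.3], [-12.3, 1.5], [-16.0, 12.6], [-16.9, 5.3]]
[[-21.9, 6.8], [-22.4, 3.0], [-25.6, 14.0], [-26.5, 6.8]]
[[-32.1, 8.3], [-32.5, 4.5], [-35.2, 15.4], [-36.1, 8.2]]
dot [-32.7   1.6]
dot [4.6 1.5]
dot [42.9  1.6]
topcorner [-49.2  -4.6]
topcorner [53.3 -0.4]
tcp [4.3 0.4]
```

Call:
send_rows(
  plan=[
    {"rx": 0, "ry": 0, "rz": 0, "x": -2.3, "y": 1.4, "z": 2, "gripper": 0.1},
    {"rx": 0, "ry": 0, "rz": 0, "x": -2.3, "y": 1.4, "z": 6, "gripper": 0.1},
    {"rx": 0, "ry": 0, "rz": 0, "x": -2.3, "y": 1.4, "z": 10, "gripper": 0.1},
    {"rx": 0, "ry": 0, "rz": 0, "x": -2.3, "y": 1.4, "z": 14, "gripper": 0.1},
    {"rx": 0, "ry": 0, "rz": 0, "x": -2.3, "y": 1.4, "z": 17, "gripper": 0.1},
    {"rx": 0, "ry": 0, "rz": 0, "x": -2.3, "y": 1.4, "z": 19, "gripper": 0.1},
    {"rx": 0, "ry": 0, "rz": 0, "x": -2.3, "y": 1.4, "z": 20, "gripper": 0.1},
    {"rx": 0, "ry": 0, "rz": 0, "x": -2.3, "y": 1.4, "z": 20, "gripper": 0.1},
  ],
)

```text
time_s: 11.5
eef_pos: [0.5458, -0.1932, 0.0997]
orientation: [-3.141, 0.002, 0.109]
ft_force: [-0.1, 0.5, -1.4]
grip_width: 0.0134
finger_force: 59.5
```

```bash
python3 go.py 546 -193.6 90 6.2; python3 -c "
from h import *;print(readout.observe()['torque'])"
```

```text
t 11.5 pos [ 545.8 -193.2   99.7] rpy [-1.7998e+02  1.0000e-01  6.2400e+00] F [-0.1  0.5 -1.4] w 13.36
rot [-0.   0.1  0. ] shift [0.1 0.4 9.7]
[0.0194763  0.01169023 0.02803953]
```

Call:
send_rows(
  plan=[
    {"rx": 0, "ry": 0, "rz": 0, "x": 0, "y": 0.2, "z": 2, "gripper": 0.1},
    {"rx": 0, "ry": 0, "rz": 0, "x": 0, "y": 0.2, "z": 4, "gripper": 0.1},
    {"rx": 0, "ry": 0, "rz": 0, "x": 0, "y": 0.2, "z": 6, "gripper": 0.1},
    {"rx": 0, "ry": 0, "rz": 0, "x": 0, "y": 0.2, "z": 8, "gripper": 0.1},
    {"rx": 0, "ry": 0, "rz": 0, "x": 0, "y": 0.2, "z": 8, "gripper": 0.1},
  ],
)

```text
time_s: 11.92
eef_pos: [0.5457, -0.1934, 0.0916]
orientation: [-3.141, 0.002, 0.109]
ft_force: [-0.1, 0.4, -2.6]
grip_width: 0.0134
finger_force: 59.4
```

Call:
send_rows(
  plan=[
    {"rx": 0, "ry": 0, "rz": 0, "x": 0, "y": 0, "z": 2, "gripper": 0.1},
    {"rx": 0, "ry": 0, "rz": 0, "x": 0, "y": 0, "z": 4, "gripper": 0.1},
    {"rx": 0, "ry": 0, "rz": 0, "x": 0, "y": 0, "z": 4, "gripper": 0.1},
  ],
)

```text
time_s: 12.17
eef_pos: [0.5457, -0.1937, 0.088]
orientation: [3.141, 0.002, 0.109]
ft_force: [-1.0, -0.3, -0.2]
grip_width: 0.0133
finger_force: 59.7
```

Call:
send_rows(
  plan=[
    {"rx": 0, "ry": 0, "rz": 0, "x": 0, "y": 0, "z": 2, "gripper": 0.1},
    {"rx": 0, "ry": 0, "rz": 0, "x": -0.5, "y": 0, "z": 4, "gripper": 0.1},
    {"rx": 0, "ry": 0, "rz": 0, "x": -0.5, "y": 0, "z": 6, "gripper": 0.1},
    {"rx": 0, "ry": 0, "rz": 0, "x": -1, "y": 0, "z": 8, "gripper": 0.1},
    {"rx": 0, "ry": 0, "rz": 0, "x": -1, "y": 0, "z": 8, "gripper": 0.1},
  ],
)

```text
time_s: 12.58
eef_pos: [0.5457, -0.1937, 0.0799]
orientation: [3.141, -0.0, 0.109]
ft_force: [0.7, 0.3, 0.7]
grip_width: 0.0133
finger_force: 59.8
```

```bash
python3 go.py 546 -193.6 74 6.2
```

```text
t 12.58 pos [ 545.7 -193.7   79.9] rpy [ 1.7998e+02 -1.0000e-02  6.2500e+00] F [0.7 0.3 0.7] w 13.29
rot [ 0. -0.  0.] shift [ 0.3 -0.1  5.9]
```

Call:
send_rows(
  plan=[
    {"rx": 0, "ry": 0, "rz": 0, "x": 0, "y": 0, "z": 2, "gripper": 0.1},
    {"rx": 0, "ry": 0, "rz": 0, "x": 0, "y": 0, "z": 4, "gripper": 0.1},
    {"rx": 0, "ry": 0, "rz": 0, "x": 0, "y": 0, "z": 5.5, "gripper": 0.1},
    {"rx": 0, "ry": 0, "rz": 0, "x": 0, "y": 0, "z": 5.5, "gripper": 0.1},
  ],
)

```text
time_s: 12.92
eef_pos: [0.5457, -0.1938, 0.0745]
orientation: [3.141, -0.0, 0.109]
ft_force: [1.6, -0.8, 2.3]
grip_width: 0.0135
finger_force: 60.1
```

```bash
python3 go.py 546 -193.6 74 6.2
```

```text
t 12.92 pos [ 545.7 -193.8   74.5] rpy [ 1.7997e+02 -1.0000e-02  6.2400e+00] F [ 1.6 -0.8  2.3] w 13.53
rot [ 0. -0.  0.] shift [ 0.3 -0.2  0.5]
```

Call:
send_rows(
  plan=[
    {"rx": 0, "ry": 0, "rz": 0, "x": 0, "y": 0, "z": 0, "gripper": 0.35},
    {"rx": 0, "ry": 0, "rz": 0, "x": 0, "y": 0, "z": 0, "gripper": 0.35},
    {"rx": 0, "ry": 0, "rz": 0, "x": 0, "y": 0, "z": 0, "gripper": 0.35},
    {"rx": 0, "ry": 0, "rz": 0, "x": 0, "y": 0, "z": -20, "gripper": 0.35},
    {"rx": 0, "ry": 0, "rz": 0, "x": 0, "y": 0, "z": -35, "gripper": 0.35},
    {"rx": 0, "ry": 0, "rz": 0, "x": 0, "y": 0, "z": -35, "gripper": 0},
    {"rx": 0, "ry": 0, "rz": 0, "x": 0, "y": 0, "z": -35, "gripper": 0},
    {"rx": 0, "ry": 0, "rz": 0, "x": 0, "y": 0, "z": -35, "gripper": 0},
  ],
)

```text
time_s: 13.58
eef_pos: [0.5445, -0.1933, 0.109]
orientation: [-3.141, 0.002, 0.109]
ft_force: [-0.1, -0.4, -0.6]
grip_width: 0.0002
finger_force: 0.0
```

Call:
send_rows(
  plan=[
    {"rx": 0, "ry": 0, "rz": 0, "x": 0, "y": 0, "z": 0, "gripper": 0},
    {"rx": 0, "ry": 0, "rz": 0, "x": 0, "y": 0, "z": 6, "gripper": 0},
    {"rx": 0, "ry": 0, "rz": 0, "x": 0, "y": 0, "z": 12, "gripper": 0},
    {"rx": 0, "ry": 0, "rz": 0, "x": 0, "y": 0, "z": 15, "gripper": 0},
    {"rx": 0, "ry": 0, "rz": 0, "x": 0, "y": 0, "z": 17, "gripper": 0},
    {"rx": 0, "ry": 0, "rz": 0, "x": 0, "y": 0, "z": 18, "gripper": 0},
  ],
)

```text
time_s: 14.08
eef_pos: [0.5446, -0.1935, 0.0907]
orientation: [-3.141, 0.002, 0.109]
ft_force: [-0.0, 0.2, 1.0]
grip_width: -0.0
finger_force: 0.0
```

```bash
python3 go.py 546 -193.6 69 6.2
```

```text
t 14.08 pos [ 544.6 -193.5   90.7] rpy [-1.7997e+02  1.4000e-01  6.2400e+00] F [-0.   0.2  1. ] w -0.05
rot [-0.   0.1  0. ] shift [ 1.4  0.3 21.7]
```

Call:
send_rows(
  plan=[
    {"rx": 0, "ry": 0, "rz": 0, "x": 1, "y": 0, "z": 1, "gripper": 0},
    {"rx": 0, "ry": 0, "rz": 0, "x": 1, "y": 0, "z": 2, "gripper": 0},
    {"rx": 0, "ry": 0, "rz": 0, "x": 1, "y": 0, "z": 3, "gripper": 0},
    {"rx": 0, "ry": 0, "rz": 0, "x": 1, "y": 0, "z": 4, "gripper": 0},
  ],
)

```text
time_s: 14.42
eef_pos: [0.5464, -0.1938, 0.0881]
orientation: [3.141, 0.0, 0.109]
ft_force: [-0.7, -0.2, 4.9]
grip_width: -0.0
finger_force: 2.3
```

Call:
send_rows(
  plan=[
    {"rx": 0, "ry": 0, "rz": 0, "x": 0, "y": 0, "z": 1, "gripper": 0},
    {"rx": 0, "ry": 0, "rz": 0, "x": 0, "y": 0, "z": 2, "gripper": 0},
    {"rx": 0, "ry": 0, "rz": 0, "x": 0, "y": 0, "z": 3, "gripper": 0},
    {"rx": 0, "ry": 0, "rz": 0, "x": 0, "y": 0, "z": 4, "gripper": 0},
  ],
)

```text
time_s: 14.75
eef_pos: [0.5464, -0.1938, 0.0839]
orientation: [3.141, 0.0, 0.109]
ft_force: [1.0, -0.1, 5.9]
grip_width: -0.0001
finger_force: 2.6
```

Moving down at about 6 N. Continuing.

Call:
send_rows(
  plan=[
    {"rx": 0, "ry": 0, "rz": 0, "x": 0, "y": 0, "z": 1, "gripper": 0},
    {"rx": 0, "ry": 0, "rz": 0, "x": 0, "y": 0, "z": 2, "gripper": 0},
    {"rx": 0, "ry": 0, "rz": 0, "x": 0, "y": 0, "z": 3, "gripper": 0},
    {"rx": 0, "ry": 0, "rz": 0, "x": 0, "y": 0, "z": 4, "gripper": 0},
    {"rx": 0, "ry": 0, "rz": 0, "x": 0, "y": 0, "z": 5, "gripper": 0},
    {"rx": 0, "ry": 0, "rz": 0, "x": 0, "y": 0, "z": 6, "gripper": 0},
    {"rx": 0, "ry": 0, "rz": 0, "x": 0, "y": 0, "z": 7, "gripper": 0},
    {"rx": 0, "ry": 0, "rz": 0, "x": 0, "y": 0, "z": 8, "gripper": 0},
  ],
)

```text
time_s: 15.42
eef_pos: [0.5464, -0.194, 0.0758]
orientation: [3.141, 0.0, 0.109]
ft_force: [0.2, -1.4, 6.0]
grip_width: -0.0
finger_force: 2.8
```

Call:
send_rows(
  plan=[
    {"rx": 0, "ry": 0, "rz": 0, "x": 0, "y": 0, "z": 1, "gripper": 0},
    {"rx": 0, "ry": 0, "rz": 0, "x": 0, "y": 0, "z": 2, "gripper": 0},
    {"rx": 0, "ry": 0, "rz": 0, "x": 0, "y": 0, "z": 3, "gripper": 0},
    {"rx": 0, "ry": 0, "rz": 0, "x": 0, "y": 0, "z": 4, "gripper": 0},
  ],
)

```text
time_s: 15.75
eef_pos: [0.5464, -0.194, 0.0718]
orientation: [3.141, 0.0, 0.109]
ft_force: [-0.3, -0.4, 5.7]
grip_width: -0.0001
finger_force: 2.8
```

Call:
send_rows(
  plan=[
    {"rx": 0, "ry": 0, "rz": 0, "x": 0, "y": 0, "z": 0.7, "gripper": 0},
    {"rx": 0, "ry": 0, "rz": 0, "x": 0, "y": 0, "z": 1.4, "gripper": 0},
    {"rx": 0, "ry": 0, "rz": 0, "x": 0, "y": 0, "z": 2, "gripper": 0},
  ],
)

```text
time_s: 16.0
eef_pos: [0.5463, -0.194, 0.071]
orientation: [3.141, 0.0, 0.108]
ft_force: [-3.4, 0.3, 22.3]
grip_width: 0.0
finger_force: 10.7
```

Call:
send_rows(
  plan=[
    {"rx": 0, "ry": 0, "rz": 0, "x": 0, "y": 0, "z": 0.5, "gripper": 0},
    {"rx": 0, "ry": 0, "rz": 0, "x": 0, "y": 0, "z": 1, "gripper": 0},
  ],
)

```text
time_s: 16.17
eef_pos: [0.5464, -0.194, 0.071]
orientation: [3.14, -0.0, 0.108]
ft_force: [-5.5, 1.0, 28.5]
grip_width: 0.0005
finger_force: 14.1
```

Call:
send_rows(
  plan=[
    {"rx": 0, "ry": 0, "rz": 0, "x": 0, "y": 0, "z": 0.5, "gripper": 0},
    {"rx": 0, "ry": 0, "rz": 0, "x": 0, "y": 0, "z": 1, "gripper": 0},
  ],
)

```text
time_s: 16.33
eef_pos: [0.5464, -0.1941, 0.0709]
orientation: [3.14, -0.0, 0.108]
ft_force: [-6.3, 1.3, 35.4]
grip_width: -0.0001
finger_force: 18.1
```

Call:
send_rows(
  plan=[
    {"rx": 0, "ry": 0, "rz": 0, "x": 0, "y": 0, "z": -8, "gripper": 0},
    {"rx": 0, "ry": 0, "rz": 0, "x": 0, "y": -10, "z": -9, "gripper": 0},
    {"rx": 0, "ry": 0, "rz": 0, "x": 0, "y": -24, "z": -9, "gripper": 0},
    {"rx": 0, "ry": 0, "rz": 0, "x": 0, "y": -24, "z": -9, "gripper": 0},
    {"rx": 0, "ry": 0, "rz": 0, "x": 0, "y": -24, "z": -6, "gripper": 0},
  ],
)

```text
time_s: 16.75
eef_pos: [0.5433, -0.168, 0.0732]
orientation: [-3.14, 0.002, 0.111]
ft_force: [0.6, -0.5, 0.6]
grip_width: 0.0002
finger_force: 0.0
```

Call:
send_rows(
  plan=[
    {"rx": 0, "ry": 0, "rz": 0, "x": 0, "y": 0, "z": 1, "gripper": 0},
    {"rx": 0, "ry": 0, "rz": 0, "x": 0, "y": 0, "z": 2, "gripper": 0},
    {"rx": 0, "ry": 0, "rz": 0, "x": 0, "y": 0, "z": 3, "gripper": 0},
    {"rx": 0, "ry": 0, "rz": 0, "x": 0, "y": 0, "z": 3, "gripper": 0},
  ],
)

```text
time_s: 17.08
eef_pos: [0.5429, -0.1702, 0.0711]
orientation: [3.142, 0.002, 0.108]
ft_force: [-2.4, 1.3, 9.4]
grip_width: -0.0001
finger_force: 4.6
```

```bash
cat > loc.py <<'E'
from go import *
yaw=np.radians(6.2);ex=np.array([np.cos(yaw),np.sin(yaw)]);ey=np.array([-ex[1],ex[0]]);seat=np.array([544.2,-192.5])
def w(x,y): return seat+x*ex+y*ey
def l(X): d=np.array(X)[:2]*1e3-seat;return np.round([d@ex,d@ey],1)
E
python3 - <<'E'
from loc import *
T,S=pickle.load(open('avg.pkl','rb'))
for n,d,z in(('tip',(718,225),.128),('mid',(650,240),.110),('base',(580,255),.092)):
    p=[(d[0]+.5)/8-.5+350,(d[1]+.5)/8-.5+165];print(n,l(onz(T,p,z)))
p=[(385+.5)/5.714-.5+285,(412+.5)/5.714-.5+255];print('side tip',l(onz(S,p,.128)))
print(l(readout.observe()['eef_pos']));go(*w(0,-70),113,6.2)
E
```

```text
tip [   1.5 -128.8]
mid [   1.1 -113.1]
base [  0.7 -96. ]
side tip [  -5.3 -122.8]
[ 1.2 22.3]
t 17.08 pos [ 542.9 -170.2   71.1] rpy [1.80e+02 1.10e-01 6.18e+00] F [-2.4  1.3  9.4] w -0.1
rot [ 0.   0.1 -0. ] shift [ -1.2  92.3 -41.9]
```

Call:
send_rows(
  plan=[
    {"rx": 0, "ry": 0, "rz": 0, "x": 0, "y": 0, "z": -25, "gripper": 0},
    {"rx": 0, "ry": 0, "rz": 0, "x": -1, "y": 20, "z": -44, "gripper": 0},
    {"rx": 0, "ry": 0, "rz": 0, "x": -1, "y": 50, "z": -44, "gripper": 0},
    {"rx": 0, "ry": 0, "rz": 0, "x": -1, "y": 75, "z": -44, "gripper": 0},
    {"rx": 0, "ry": 0, "rz": 0, "x": -1, "y": 85, "z": -44, "gripper": 0},
    {"rx": 0, "ry": 0, "rz": 0, "x": -1, "y": 85, "z": -44, "gripper": 0},
    {"rx": 0, "ry": 0, "rz": 0, "x": -1, "y": 85, "z": -44, "gripper": 0},
  ],
)

```text
time_s: 17.67
eef_pos: [0.5511, -0.2538, 0.1139]
orientation: [-3.14, 0.002, 0.108]
ft_force: [-0.2, 0.1, 0.2]
grip_width: -0.0001
finger_force: 0.0
```

```bash
python3 - <<'E'
from loc import *
from m import avg
print(l(readout.observe()['eef_pos']));go(*w(0,-80),113,6.2)
S=avg('side',4)
cv2.imwrite('pics/f.png',cv2.resize(S['img'][245:365,275:395].astype(np.uint8),(600,600),interpolation=cv2.INTER_CUBIC))
E
```

```text
[  0.2 -61.7]
t 17.67 pos [ 551.1 -253.8  113.9] rpy [-1.7992e+02  1.3000e-01  6.1800e+00] F [-0.2  0.1  0.2] w -0.07
rot [-0.1  0.1 -0. ] shift [-0.2 18.3  0.9]
```

View pics/f.png

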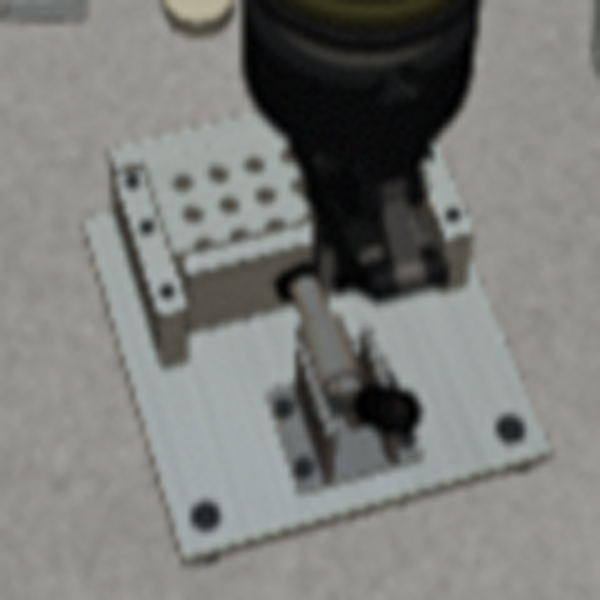

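The picture shows the plate flush with its neighbours, with a second row of holes at about (195,215)–(265,195). The handle grip is at (385,410). Now I swing the handle.

Call:
send_rows(
  plan=[
    {"rx": 0, "ry": 0, "rz": 0, "x": 0, "y": 12, "z": 1, "gripper": 0},
    {"rx": 0, "ry": 0, "rz": 0, "x": 0, "y": 22, "z": 1, "gripper": 0},
    {"rx": 0, "ry": 0, "rz": 0, "x": 0, "y": 28, "z": 1, "gripper": 0},
    {"rx": 0, "ry": 0, "rz": 0, "x": 0, "y": 33, "z": 2, "gripper": 0},
    {"rx": 0, "ry": 0, "rz": 0, "x": 0, "y": 38, "z": 4, "gripper": 0},
    {"rx": 0, "ry": 0, "rz": 0, "x": 0, "y": 42, "z": 7, "gripper": 0},
  ],
)

```text
time_s: 18.37
eef_pos: [0.5564, -0.2965, 0.1079]
orientation: [-3.141, 0.001, 0.108]
ft_force: [-0.8, 0.7, 5.4]
grip_width: 0.0001
finger_force: 2.1
```

```bash
python3 -c "
from loc import *
print(l(readout.observe()['eef_pos']));go(*w(0,-118),94,6.2)"
```

```text
[   0.9 -104.7]
t 18.37 pos [ 556.4 -296.5  107.9] rpy [-1.7999e+02  4.0000e-02  6.2100e+00] F [-0.8  0.7  5.4] w 0.09
rot [-0.  0.  0.] shift [-0.9 13.3 13.9]
```

Call:
send_rows(
  plan=[
    {"rx": 0, "ry": 0, "rz": 0, "x": 0, "y": 4, "z": 3.5, "gripper": 0},
    {"rx": 0, "ry": 0, "rz": 0, "x": 0, "y": 8, "z": 7, "gripper": 0},
    {"rx": 0, "ry": 0, "rz": 0, "x": 0, "y": 11, "z": 10.5, "gripper": 0},
    {"rx": 0, "ry": 0, "rz": 0, "x": 0, "y": 13.5, "z": 14, "gripper": 0},
    {"rx": 0, "ry": 0, "rz": 0, "x": 0, "y": 15.5, "z": 17.5, "gripper": 0},
    {"rx": 0, "ry": 0, "rz": 0, "x": 0, "y": 18, "z": 21, "gripper": 0},
  ],
)

```text
time_s: 18.87
eef_pos: [0.559, -0.3149, 0.0871]
orientation: [3.14, -0.001, 0.109]
ft_force: [-0.2, 0.0, 6.2]
grip_width: 0.0
finger_force: 2.5
```

Call:
send_rows(
  plan=[
    {"rx": 0, "ry": 0, "rz": 0, "x": 0, "y": 2, "z": 3.5, "gripper": 0},
    {"rx": 0, "ry": 0, "rz": 0, "x": 0, "y": 4, "z": 7, "gripper": 0},
    {"rx": 0, "ry": 0, "rz": 0, "x": 0, "y": 6, "z": 10, "gripper": 0},
    {"rx": 0, "ry": 0, "rz": 0, "x": 0, "y": 8, "z": 13, "gripper": 0},
    {"rx": 0, "ry": 0, "rz": 0, "x": 0, "y": 9, "z": 16, "gripper": 0},
  ],
)

```text
time_s: 19.28
eef_pos: [0.5597, -0.3224, 0.0705]
orientation: [-3.141, 0.0, 0.109]
ft_force: [0.3, 1.1, 5.1]
grip_width: -0.0
finger_force: 2.5
```

```bash
python3 -c "
from loc import *
print(l(readout.observe()['eef_pos']));go(*w(0,-136),62,6.2)"
```

```text
[   1.4 -130.9]
t 19.28 pos [ 559.7 -322.4   70.5] rpy [-1.7996e+02  1.0000e-02  6.2600e+00] F [0.3 1.1 5.1] w -0.01
rot [-0.   0.   0.1] shift [-1.4  5.2  8.5]
```

Call:
send_rows(
  plan=[
    {"rx": 0, "ry": 0, "rz": 0, "x": 0, "y": 2, "z": 2, "gripper": 0},
    {"rx": 0, "ry": 0, "rz": 0, "x": 0, "y": 3, "z": 4, "gripper": 0},
    {"rx": 0, "ry": 0, "rz": 0, "x": 0, "y": 3, "z": 6, "gripper": 0},
    {"rx": 0, "ry": 0, "rz": 0, "x": 0, "y": 3, "z": 7.5, "gripper": 0},
  ],
)

```text
time_s: 19.62
eef_pos: [0.5597, -0.3254, 0.0629]
orientation: [-3.141, 0.001, 0.109]
ft_force: [0.2, 2.1, 6.0]
grip_width: -0.0001
finger_force: 2.9
```

Call:
send_rows(
  plan=[
    {"rx": 0, "ry": 0, "rz": 0, "x": 0, "y": 0, "z": 1, "gripper": 0},
    {"rx": 0, "ry": 0, "rz": 0, "x": 0, "y": 0, "z": 2, "gripper": 0},
  ],
)

```text
time_s: 19.78
eef_pos: [0.5598, -0.3255, 0.0621]
orientation: [-3.141, 0.001, 0.109]
ft_force: [-2.6, 4.9, 18.9]
grip_width: 0.0
finger_force: 9.1
```

Call:
send_rows(
  plan=[
    {"rx": 0, "ry": 0, "rz": 0, "x": 0, "y": 0, "z": 0.6, "gripper": 0},
    {"rx": 0, "ry": 0, "rz": 0, "x": 0, "y": 0, "z": 0.6, "gripper": 0},
  ],
)

```text
time_s: 19.95
eef_pos: [0.5598, -0.3255, 0.0621]
orientation: [-3.142, 0.001, 0.109]
ft_force: [-1.1, 5.3, 15.0]
grip_width: -0.0001
finger_force: 7.7
```

Call:
send_rows(
  plan=[
    {"rx": 0, "ry": 0, "rz": 0, "x": 0, "y": 0, "z": -15, "gripper": 0},
    {"rx": 0, "ry": 0, "rz": 0, "x": 0, "y": 0, "z": -50, "gripper": 0},
    {"rx": 0, "ry": 0, "rz": 0, "x": 0, "y": 0, "z": -90, "gripper": 0},
    {"rx": 0, "ry": 0, "rz": 0, "x": -20, "y": 40, "z": -120, "gripper": 0},
    {"rx": 0, "ry": 0, "rz": 0, "x": -40, "y": 80, "z": -130, "gripper": 0},
    {"rx": 0, "ry": 0, "rz": 0, "x": -60, "y": 120, "z": -130, "gripper": 0},
    {"rx": 0, "ry": 0, "rz": 0, "x": -80, "y": 150, "z": -130, "gripper": 0},
    {"rx": 0, "ry": 0, "rz": 0, "x": -80, "y": 150, "z": -130, "gripper": 0},
  ],
)

```text
time_s: 20.62
eef_pos: [0.4889, -0.4938, 0.1905]
orientation: [3.134, 0.007, 0.098]
ft_force: [-2.0, -1.6, 0.5]
grip_width: 0.0
finger_force: 0.0
```

```bash
python3 - <<'E'
from m import *
S=avg('side',4);T=avg('top',4)
a=cv2.resize(S['img'][245:365,275:395].astype(np.uint8),(400,400),interpolation=cv2.INTER_CUBIC)
b=cv2.resize(T['img'][155:255,345:445].astype(np.uint8),(400,400),interpolation=cv2.INTER_CUBIC)
c=cv2.resize(T['img'][150:250,190:390].astype(np.uint8),(400,200),interpolation=cv2.INTER_CUBIC)
d=cv2.resize(S['img'][100:300,150:550].astype(np.uint8),(400,200),interpolation=cv2.INTER_CUBIC)
cv2.imwrite('pics/end.png',np.vstack([np.hstack([a,b]),np.hstack([c,d])]));print(readout.observe()['ft_force'])
E
```

```text
[ 0.87109624 -0.02911512  0.00311417]
```

View pics/end.png

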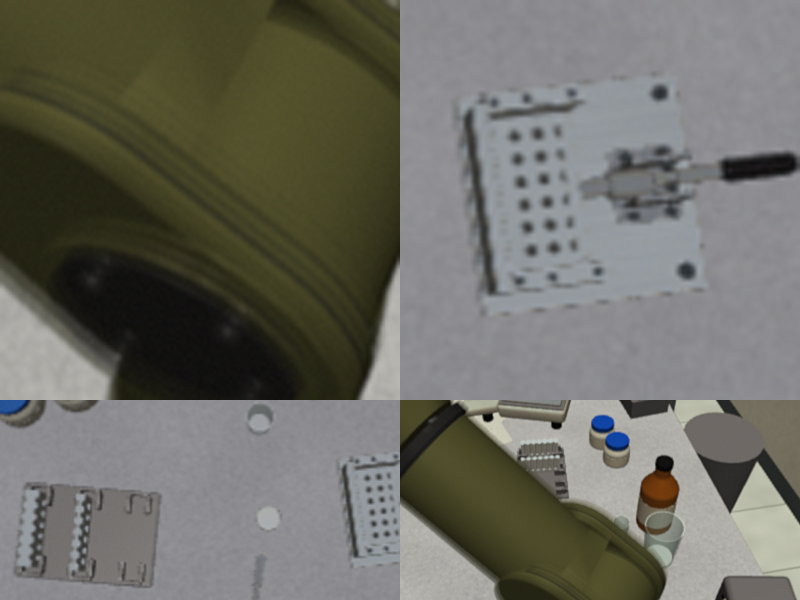

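The final pictures show the plate in the gap with the pressure plate closed on it. The handle is fully down, the other two plates are standing in the rack, and the bystanders are undisturbed. The arm touches nothing.

```bash
python3 -c "
from workcell import ticket;print(ticket.job_done())"
```

```text
the job is handed in; nothing more can be done
None
```

The 15 mm plate (the one in the rack slot nearest the mould) is home and flush in the mould, the clamp handle is fully down, and the job was handed in at about 21 s; I pinched that plate and the middle one (the readings differed by about 4.5 mm), but judged the third, thickest plate only from the camera picture.

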